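# Let the pressure off a ratchet cheese press

## Task

The cheese has had its time in the press: flick the thumb tab of the pawl over to the back, then take the lever by its handle and draw it down, through its free play and just far enough to take the load off the pawl so that it springs clear of the ratchet wheel, without squeezing the cheese harder than that needs. Then ease the lever back up, keeping hold of it all the way so that it never flies, until it is fully up and the plate is lifted clear of the mould. Let go, and leave the mug, the tin and the salt shaker where they are.

Things in the scene. Friction and masses are not known exactly. Their poses are not given: they have to be found in the camera images.
- press: Cheese press fixed to the worktop: wooden base 172 x 136 x 22 mm, column at the back, head 112 x 52 mm with its top at z 204, and a square ram (x 0, y 0) whose top is at z 225 (lever down) to 250. Offsets in these texts are mm in this body's frame: origin on the worktop under the mould's centre, x from the front (lever side, towards the robot) to the column, y left, z up
- lever: Lever of the press, a steel arm 120 mm long (11 mm thick, at y -42) clamped on a level shaft that is parallel to y at x 23, z 175 (origin: on the shaft, y 0). At the start it points to the front, between 12 degrees below and 12 above level, the clamp's angle being different each time; drawing it down turns the ratchet wheel on, easing it up 1.5 to 1.7 rad lets the plate rise fully
- handle (a point): Middle of the handle: a wooden sleeve 19 mm thick and 56 mm long (y -52 to -108) on a pin at the lever's end, parallel to the shaft; it spins freely on its pin. It can be gripped across from above. The cheese and a return spring drive it up, still with 2 to 3 N near the top; freed without a hand on it, it flies
- shaft (a point): Centre of the circle that the handle's middle goes round (radius 120 mm, in the press's x-z plane at y -80): the point x 23, y -80, z 175 on the line of the shaft
- release_tab (a joint): Thumb tab (rad): 0 to 0.04 at the start, leaning 20 degrees forward, pawl sprung into the teeth; 0.6 = fully over to the back, on its stop, 14 degrees past upright. It stays where it is put (3 to 6 N of push moves it). With the tab over, a spring pulls the pawl outwards, but the load keeps it wedged in its tooth until the lever is drawn down a little
- tab_pad (a point): Middle of the dark pad (18 wide, 14 high, 6 mm thick) at the end of the thumb tab, a flat steel lever 50 mm long at y 37, pivoted at x 76, z 198; it moves from x 62 to x 87 at about z 239. In front of and below it is the ratchet wheel: 72 mm across, y 32 to 42, centre x 23, z 175, top at z 211
- cheese: Cheese in the mould, 75 mm across, under the plate (origin: centre of the mould's underside). With the tab over, the pawl springs clear when the handle is pulled down with 10 to 15 N. First comes free play on the shaft, under 2 N, 1 to 24 mm at the handle and not to be seen from outside; then the pull grows by 0.8 to 1.5 N per mm. Over 17.5 N the cheese is squeezed too hard: stop near 16 N
- follower: Round wooden plate 72 mm across and 14 mm thick at the foot of the ram, origin at the centre of its underside: z 80, inside the mould, at the start; z 104 to 105 when the lever is fully up
- mould: White perforated mould, 89 mm across at the rim, standing on the press's base under the plate, rim at z 89; fixed. Origin: centre of its underside
- mug_b: Blue and white mug, 78 mm across, 92 mm high, left of the press; origin under its middle
- tuna_tin: Round tin, 86 mm across, 40 mm high, left in front of the press; origin under its middle
- salt_shaker: Salt shaker, 44 mm across, 90 mm high, right of the press; origin under its middle

How it is judged:
By the outcome, as a careful person would: the job done as asked, in the order asked, and still so for the second after the job is handed in, with the robot touching nothing.
It also fails if it takes over 70 s, if anything falls off the work surface, if the arm or the gripper's body presses on something with over 40 N, if the wrist force passes 120 N, or if a joint passes its speed limit or range.

## Robot

A 6-joint arm with a two-finger parallel gripper is mounted at the origin on a cart in front of the work surface, level with it; the furniture and walls round the work are solid. World frame = base frame: x ahead of the robot, y to its left, z up, the work surface at z = 0. Lengths are in m, angles in degrees, forces in N, time in s.
With the tool pointing down it reaches from about 0.25 to 0.725 m from the base axis. Payload 9.7 kg.
Tool frame: the origin (TCP) lies at the very end of the fingers, on their centre line; the grasp point (between the pads) lies 19 mm behind it; z points along the fingers, y is the line along which they close (so a half turn about z gives the same grasp; the last joint's range is limited). The gripper opens to 85 mm and grips with 20 to 120 N. Pads are 22 mm wide; open, the fingers measure 114 mm over their backs; the gripper's body (76 mm by 85 mm) begins 54 mm behind the grasp point. The pads swing forward as they close: fully open they stand 13 mm farther back than shut.
Start: joints at [-73.568, 4.979, 10.078, 95.1, 0, 90], TCP at [0.156, -0.528, 0.231] pointing down, gripper open.
Joint ranges: [-179.16, 179.16], [-48.56, 103.87], [-65.8, 70.77], [-126.05, 130.52], [-82.76, 87.17], [-180, 180]. Speed limits (degrees/s): [127.2, 127.2, 147.25, 180, 180, 180].

## Interface

Orientations are given as [roll, pitch, yaw] about the fixed x, y, z axes, in that order (R = Rz(yaw) Ry(pitch) Rx(roll)).
In Python, from workcell import bot gives the robot as it stands.
- The arm moves only by the tool arm_command, never from a script. Its argument "series" is a list of rows, each a list of 4 numbers: the shift along the tool's x, y, z in m, then the turn about the tool's z in rad. A call has exactly 5 rows; each row is the pose to reach, as a shift and turn from the pose commanded when the call began, along the tool's axes at that moment; what a row does not reach only later rows make up. A row lasts 1/10 s, in which the tool goes at most 50 mm and 8.59 degrees, less where a joint would pass 70% of its speed; a pose out of reach is approached as far as the arm can. A call with a gripper value outside its range is refused whole. "hand" is the finger opening in m, from 0 to 0.0854, set as the call begins (left out, the last holds). The fingers move at their own pace and stop on an object; "grip_force" is the grip in N (left out, the last holds). Time passes only in rows, so rows that repeat a pose let the fingers close, or fill a call up. It gives the time, the measured TCP pose, the force, the opening and the grip force at its end, in the units of the state.
- bot.get_obs(): the state, without advancing time (a new reading comes with each control period).
- bot.camera(name): name is "side" or "top" or "wrist"; returns a dict with "color" (384x512x3 uint8, blue, green, red), "camera_matrix" (3x3 intrinsics, pixels), "xyz" and "orientation" of the camera in the world; the wrist camera has in their place "T_tool_cam" (4x4, takes a point from camera to tool coordinates, whose origin is the TCP and whose axes are the flange's). Camera axes: x right, y up, looking along -z (the intrinsics and any distortion apply to the point x, -y, -z); pixel columns grow to the right and rows downward; lengths in m; the calibration is good to about 2 mm. A picture is of the moment at which its call begins: read the wrist's pose just before it. There is no depth.
- bot.job_done(): hands the job in; it is judged then, once.
Trained networks look in the newest picture that a camera, given by its name, has taken for a name from the list of things; names that differ only in an ending like _2 or _b are one class to them, and where a whole thing is asked for, a point or a joint stands for the part that bears it (a point fixed in the world has none). Each returns a list of dicts, best first, with "confidence" (0 to 1); they miss things now and then, are a little off and sometimes report something else, mostly with a low value. They report only what shows in the picture. A call takes as long as a camera call.
- bot.find_in(camera, target): "location" ([column, row] in pixels, amid what is visible of it).
- bot.mark_of(camera, target): "location" ([column, row] in pixels: a listed point, or the origin of a listed thing).
The state is a dict: "time": time; "q": joint angles; "qd": joint speeds; "joint_efforts": joint torques, N m; "ee_pos": TCP position; "tcp_rot": TCP orientation; "wrist_force": force on the tool from outside, world axes, zero at the start; "torque": the same for the moment, N m; "opening": finger opening in m; "grasp_force": force on a finger pad.
Only numpy, scipy, OpenCV 4.12 (cv2) and the standard library are available. Lean on these libraries where they do the work, as an engineer would, in place of code of your own. Each camera call takes 0.05 s, during which the arm holds its last target. There are 200 camera calls.

## Working session

There is one attempt and no reset: what is moved stays moved. The work goes in short steps, Python scripts to look and compute and a tool call to move; the robot and the scene stay as the last step left them, time stands still between calls to the robot, and variables do not carry over. Pictures are saved under pics/ and viewed, at most 10 in all, crops included, and the job is handed in when it is done.

Besides the shell and the picture viewer there is one more tool, called in YAML: its name, and indented under it one key for each argument. arm_command: Moves the arm, as the interface text tells. Its arguments: {"type":"object","properties":{"series":{"type":"array"},"hand":{"type":"number"},"grip_force":{"type":"number"}},"required":["series"]}

```bash
mkdir -p pics; ls; cat > h.py <<'E'
import numpy as np, cv2
from scipy.spatial.transform import Rotation as R
from workcell import bot
def cam(n):
    o=bot.get_obs(); c=bot.camera(n); K=np.array(c["camera_matrix"],float)
    if "T_tool_cam" in c:
        T=np.eye(4);T[:3,:3]=R.from_euler("xyz",o["tcp_rot"],degrees=True).as_matrix();T[:3,3]=o["ee_pos"]
        T=T@np.array(c["T_tool_cam"])
    else:
        T=np.eye(4); ori=c["orientation"]
        T[:3,:3]=R.from_euler("xyz",ori,degrees=True).as_matrix() if np.size(ori)==3 else np.array(ori);T[:3,3]=c["xyz"]
    return c,K,T
def proj(K,T,p):
    q=(np.asarray(p)-T[:3,3])@T[:3,:3]; return (K@np.array([q[0],-q[1],-q[2]])/-q[2])[:2]
def ray(K,T,uv):
    d=np.linalg.inv(K)@[uv[0],uv[1],1]; return T[:3,3],T[:3,:3]@[d[0],-d[1],-d[2]]
E
python3 - <<'E'
from h import *
print(bot.get_obs())
for n in("side","top","wrist"):
    c,K,T=cam(n); cv2.imwrite(f"pics/{n}0.png",c["color"]); print(n,[k for k in c],c.get("orientation"),T.round(3).tolist(),K.tolist(),c.get("distortion"))
    for t in "press lever handle shaft release_tab tab_pad cheese follower mould mug_b tuna_tin salt_shaker".split():
        try: m=bot.mark_of(n,t)[:2]
        except Exception as e: m=str(e)
        print(n,t,[(np.round(x["location"],1).tolist(),round(x["confidence"],2)) for x in m] if isinstance(m,list) else m)
E
```

```text
pics
{'time': 0.0, 'q': array([-7.35674097e+01,  5.01218479e+00,  1.00328861e+01,  9.51004577e+01,
        7.72677321e-04,  9.00006144e+01]), 'qd': array([ 0.11258215, -0.02884631, -0.00121773, -0.01567956, -0.0048196 ,
       -0.08094945]), 'joint_efforts': array([ 4.96160374e-04, -5.20382094e+01,  4.64809477e+01,  1.59592624e-02,
        1.65229985e-04,  1.29553788e-05]), 'ee_pos': array([ 0.15552246, -0.52729882,  0.23055863]), 'tcp_rot': array([-1.79920244e+02, -7.71821339e-04,  1.64319748e+01]), 'wrist_force': array([ 0.09888796, -0.5867241 , -1.06138174]), 'torque': array([ 0.01290172,  0.00977164, -0.00402965]), 'grasp_force': 0.0, 'opening': 0.08528237455297889}
side ['color', 'camera_matrix', 'xyz', 'orientation'] [  64.58234306    0.57768667 -144.43282854] [[-0.813, 0.242, -0.529, 0.079], [-0.582, -0.354, 0.732, 0.671], [-0.01, 0.903, 0.429, 0.543], [0.0, 0.0, 0.0, 1.0]] [[349.66489669523355, 0.0, 251.9246752789575], [0.0, 349.66489669523355, 190.90127958992548], [0.0, 0.0, 1.0]] None
side press [([236.0, 255.5], 0.95)]
side lever [([254.1, 182.1], 0.59)]
side handle [([284
[... 1186 characters left out ...]
7, 172.5], 0.7)]
top tuna_tin [([195.1, 213.0], 0.84)]
top salt_shaker [([267.2, 206.5], 0.59), ([316.1, 195.1], 0.48)]
wrist ['color', 'camera_matrix', 'T_tool_cam'] None [[0.283, 0.919, 0.273, 0.226], [-0.959, 0.271, 0.081, -0.507], [0.0, -0.285, 0.959, 0.374], [0.0, 0.0, 0.0, 1.0]] [[342.60038492249754, 0.0, 251.12319196578807], [0.0, 342.60038492249754, 188.9039044809247], [0.0, 0.0, 1.0]] None
wrist press []
wrist lever []
wrist handle []
wrist shaft []
wrist release_tab it knows: cheese, follower, handle, lever, mould, mug, press, salt_shaker, shaft, tab_pad, tuna_tin
wrist tab_pad []
wrist cheese []
wrist follower []
wrist mould []
wrist mug_b []
wrist tuna_tin []
wrist salt_shaker []
```

```bash
cat > fit.py <<'E'
from h import *
from scipy.optimize import least_squares
def W(v,p):
    c,s=np.cos(v[2]),np.sin(v[2]); return np.array([v[0]+c*p[0]-s*p[1],v[1]+s*p[0]+c*p[1],p[2]])
def pts(v):
    a=v[3]
    return dict(press=(0,0,0),shaft=(.023,-.08,.175),handle=(.023-.12*np.cos(a),-.08,.175-.12*np.sin(a)),tab_pad=(.062,.037,.239),follower=(0,0,.08),mould=(0,0,.022),lever=(.023,0,.175))
E
python3 - <<'E'
from fit import *
C={n:cam(n) for n in("side","top")}
obs=[]
for n in C:
    for t in pts([0]*4):
        m=bot.mark_of(n,t)
        if m and m[0]["confidence"]>.4: obs.append((n,t,np.array(m[0]["location"]),m[0]["confidence"]))
f=lambda v:np.concatenate([(proj(*C[n][1:],W(v,pts(v)[t]))-u)*w for n,t,u,w in obs])
best=min((least_squares(f,[.4,.05,y,0],loss="soft_l1",f_scale=2.) for y in(-.6,0,.6)),key=lambda r:r.cost)
v=best.x; print(v,np.degrees(v[2:]),best.cost)
for (n,t,u,w),r in zip(obs,f(v).reshape(-1,2)): print(n,t,u.round(1),(r/w).round(1))
for k,p in pts(v).items(): print(k,W(v,p).round(4))
np.save("v.npy",v)
out=[]
for n,(x0,y0,x1,y1) in dict(side=(140,120,340,330),top=(150,80,350,290)).items():
    im=cv2.resize(C[n][0]["color"][y0:y1,x0:x1],None,fx=2,fy=2,interpolation=cv2.INTER_CUBIC)
    for k,p in pts(v).items():
        q=(proj(*C[n][1:],W(v,p))-[x0,y0])*2
        cv2.circle(im,tuple(int(a) for a in q),2,(0,0,255),-1); cv2.putText(im,k[:3],tuple(int(a)+3 for a in q),0,.35,(0,0,255),1)
    out.append(im)
cv2.imwrite("pics/a.png",np.hstack(out))
# objects
for t,h in(("mug_b",0),("tuna_tin",0),("salt_shaker",0)):
    A=np.zeros((3,3));b=np.zeros(3)
    for n in C:
        for m in bot.mark_of(n,t)[:2]:
            o,d=ray(*C[n][1:],m["location"]); print(t,n,(o-d*o[2]/d[2]).round(3),round(m["confidence"],2))
E
```

```text
[ 0.55717226  0.08713724 -0.29309976 -0.08660046] [-16.79337921  -4.96184084] 331.6120551731342
side press [256.2 179.6] [-21.1  75.4]
side shaft [252.6 182.4] [0.7 0.8]
side handle [285.3 195.7] [-0.3 -0.2]
side tab_pad [198.9 170. ] [ 5.5 -3.9]
side follower [231.5 229.7] [ 2.6 -0.9]
side mould [235.  249.5] [-0.2 -1.5]
top press [249.2 171.5] [ 0.1 -0.8]
top shaft [193.8 214.1] [ 88.6 -56.2]
top handle [267.6 206.5] [0.  1.2]
top tab_pad [235.1 121.1] [ 1.1 -0.9]
top follower [251.3 163.1] [-3.4  2.2]
top mould [251.7 168.4] [-2.8  0.9]
press [0.5572 0.0871 0.    ]
shaft [0.5561 0.0039 0.175 ]
handle [0.4416 0.0384 0.1854]
tab_pad [0.6272 0.1046 0.239 ]
follower [0.5572 0.0871 0.08  ]
mould [0.5572 0.0871 0.022 ]
lever [0.5792 0.0805 0.175 ]
mug_b side [0.564 0.264 0.   ] 0.58
mug_b top [0.561 0.265 0.   ] 0.79
tuna_tin side [0.436 0.228 0.   ] 0.7
tuna_tin top [0.441 0.229 0.   ] 0.7
salt_shaker side [ 0.479 -0.067  0.   ] 0.92
salt_shaker top [ 0.492 -0.091  0.   ] 0.78
salt_shaker top [0.436 0.23  0.   ] 0.26
```

View pics/a.png

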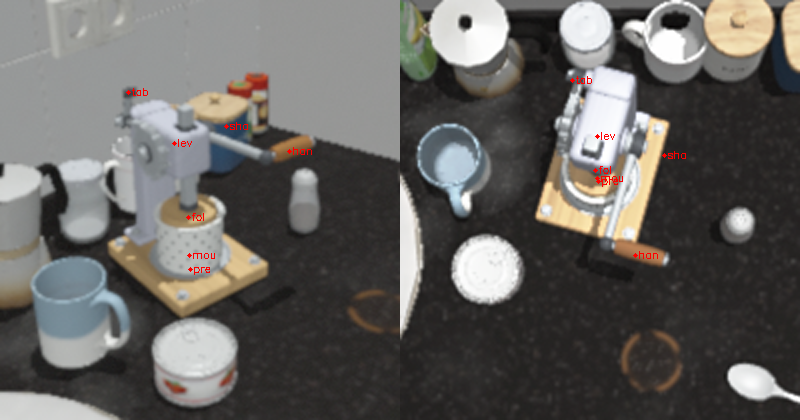

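The side view (left half) shows the press with the tab pad at about (128,95), the handle at (290,150) and the lever slightly above level. The top view shows the handle at (640,252) and the pad at (573,82). The fitted model lies on all of them, so I move now.

```bash
cat > go.py <<'E'
from fit import *
def P(o=None):
    o=o or bot.get_obs(); v=np.load("v.npy"); c,s=np.cos(v[2]),np.sin(v[2]); d=o["ee_pos"]-[v[0],v[1],0]
    return np.array([c*d[0]+s*d[1],-s*d[0]+c*d[1],d[2]])*1000
def to(p,yaw=True):
    "tool shift (m) and turn to TCP at press-frame p (mm)"
    o=bot.get_obs(); v=np.load("v.npy"); M=R.from_euler("xyz",o["tcp_rot"],degrees=True).as_matrix()
    t=(W(v,np.array(p)/1000)-o["ee_pos"])@M
    dy=(np.degrees(v[2])+90-o["tcp_rot"][2]+180)%360-180
    print("to",p,"shift",t.round(4),"turn",round(-np.radians(dy),3),"TCP press",P(o).round(1),"F",o["wrist_force"].round(1),"t",o["time"])
E
python3 -c "
from go import *
to([28,37,300])"
```

```text
to [28, 37, 300] shift [ 0.6028 -0.4916 -0.0687] turn -0.991 TCP press [-206.9 -704.5  231.3] F [-0.4  0.8  0.5] t 2.9
```

arm_command:
  series:
    - [0.02, -0.016, -0.015, -0.1]
    - [0.05, -0.04, -0.03, -0.2]
    - [0.083, -0.068, -0.045, -0.3]
    - [0.116, -0.095, -0.06, -0.4]
    - [0.15, -0.122, -0.069, -0.5]
  hand: 0
  grip_force: 30

```text
time: 3.4
ee_pos: [0.2655, -0.3668, 0.3015]
tcp_rot: [179.9, 0.0, 45.3]
wrist_force: [1.7, 0.3, 0.7]
opening: 0.012
grasp_force: 0.0
```

```bash
python3 -c "
from go import *
to([28,37,300])"
```

```text
to [28, 37, 300] shift [ 0.5736 -0.1048  0.0012] turn -0.487 TCP press [-148.1 -518.9  301.5] F [1.7 0.3 0.7] t 3.4
```

arm_command:
  series:
    - [0.04, -0.007, 0, -0.1]
    - [0.08, -0.015, 0, -0.2]
    - [0.12, -0.022, 0, -0.3]
    - [0.16, -0.03, 0, -0.4]
    - [0.2, -0.037, 0, -0.487]

```text
time: 3.9
ee_pos: [0.3806, -0.1988, 0.3005]
tcp_rot: [180.0, 0.0, 73.2]
wrist_force: [0.7, -0.4, 0.3]
opening: 0.0004
grasp_force: 0.0
```

```bash
python3 -c "
from go import *
to([28,37,300])"
```

```text
to [28, 37, 300] shift [0.3618 0.1145 0.0006] turn 0.0 TCP press [ -86.5 -324.8  300.5] F [ 0.7 -0.4  0.3] t 3.9
```

arm_command:
  series:
    - [0.045, 0.015, 0, 0]
    - [0.09, 0.03, -0.01, 0]
    - [0.135, 0.045, -0.02, 0]
    - [0.18, 0.06, -0.03, 0]
    - [0.21, 0.07, -0.03, 0]

```text
time: 4.4
ee_pos: [0.5098, -0.0174, 0.3312]
tcp_rot: [179.9, -0.0, 73.1]
wrist_force: [-0.1, -0.1, 0.1]
opening: -0.0001
grasp_force: 0.0
```

```bash
python3 - <<'E'
from go import *
c,K,T=cam("wrist"); c,K,T=cam("wrist")
v=np.load("v.npy")
for t in ["tab_pad","handle","shaft","follower","mould","press"]:
    m=bot.mark_of("wrist",t); print(t,[(np.round(x["location"],1).tolist(),round(x["confidence"],2)) for x in m[:2]],proj(K,T,W(v,pts(v)[t])).round(1))
im=c["color"].copy()
for k,p in pts(v).items():
    q=proj(K,T,W(v,p)); cv2.circle(im,tuple(int(a) for a in q),2,(0,0,255),-1); cv2.putText(im,k[:3],tuple(int(a)+3 for a in q),0,.35,(0,0,255),1)
cv2.imwrite("pics/w1.png",im); to([28,37,300])
E
```

```text
tab_pad [] [378.4 -45.6]
handle [([156.2, 137.2], 0.61)] [151.6 139.8]
shaft [] [292.9 137.8]
follower [([266.5, 50.4], 0.73)] [263.4  50.2]
mould [([266.2, 53.4], 0.31)] [261.8  55.1]
press [([264.3, 58.1], 0.83)] [261.3  56.7]
to [28, 37, 300] shift [0.1549 0.0432 0.0306] turn -0.005 TCP press [ -16.  -117.7  330.6] F [0.8 0.1 0.5] t 4.8
```

View pics/w1.png

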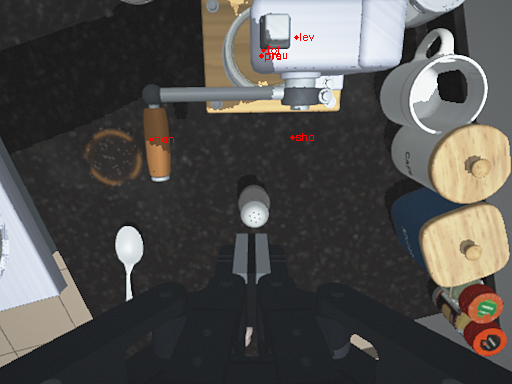

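The wrist picture shows the handle sleeve centred near (157,142), about 5 px right of the model, and the lever clamp near (303,95), right of the model too. The press must therefore be a few mm farther in x. I'll move over to see the tab and refit.

arm_command:
  series:
    - [0.02, 0.0, 0, 0]
    - [0.04, 0.0, 0.0, 0]
    - [0.06, 0.0, 0.0, 0]
    - [0.075, 0.0, 0.0, 0]
    - [0.075, 0.0, 0.0, 0]

```text
time: 5.3
ee_pos: [0.5305, 0.0524, 0.3301]
tcp_rot: [-180.0, -0.0, 73.0]
wrist_force: [-0.4, -0.6, -0.3]
opening: -0.0001
grasp_force: 0.0
```

```bash
python3 - <<'E'
from go import *
C={n:cam(n) for n in("wrist","side","top")}
c,K,T=C["wrist"]; v=np.load("v.npy")
for n in C:
  for t in ["tab_pad","handle","shaft","follower","mould","press","lever"]:
    m=bot.mark_of(n,t); print(n,t,[(np.round(x["location"],1).tolist(),round(x["confidence"],2)) for x in m[:2]],proj(*C[n][1:],W(v,pts(v)[t])).round(1))
im=c["color"].copy()
for k,p in pts(v).items():
    q=proj(K,T,W(v,p)); cv2.circle(im,tuple(int(a) for a in q),2,(0,0,255),-1)
cv2.imwrite("pics/w2.png",im); np.savez("w2.npz",K=K,T=T)
E
```

```text
wrist tab_pad [([375.7, 75.1], 0.79)] [368.7  78.8]
wrist handle [([164.5, 218.6], 0.89), ([265.8, 112.1], 0.67)] [159.9 217.8]
wrist shaft [] [291.9 213.3]
wrist follower [([266.7, 117.5], 0.55)] [264.  116.8]
wrist mould [] [262.4 113.1]
wrist press [([266.4, 114.4], 0.66)] [261.9 111.9]
wrist lever [] [294.7 125.9]
side tab_pad [([203.8, 165.7], 0.65)] [204.4 166.1]
side handle [([284.6, 193.5], 0.66)] [285.  195.5]
side shaft [([256.2, 180.2], 0.95)] [253.3 183.2]
side follower [([231.2, 229.3], 0.85)] [234.1 228.8]
side mould [([234.0, 246.7], 0.91)] [234.8 248. ]
side press [([237.2, 256.4], 0.71)] [235.1 255. ]
side lever [] [227.5 191.6]
top tab_pad [] [236.2 120.2]
top handle [] [267.6 207.7]
top shaft [] [282.4 157.9]
top follower [] [247.9 165.3]
top mould [] [248.9 169.3]
top press [] [249.3 170.7]
top lever [] [248.8 148.3]
```

View pics/w2.png

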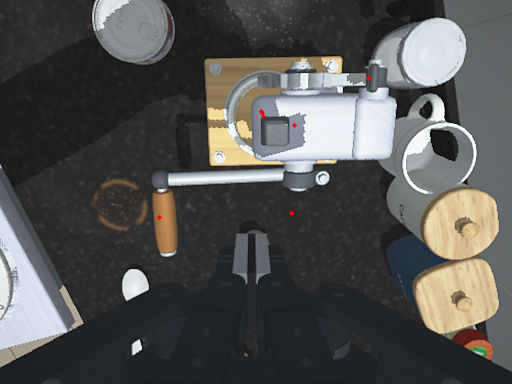

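The picture shows the tab pad at (376,76), the sleeve centred at (165,220) and the ram top at (275,131). All lie about 5–7 px right of the model. I'll refit with all views.

```bash
python3 - <<'E'
from go import *
z=np.load("w2.npz"); S=cam("side");Tp=cam("top")
Cw=(z["K"],z["T"]);Cs=S[1:];Ct=Tp[1:]
obs=[(Cw,"tab_pad",(375.8,75.5),1/1.),(Cw,"handle",(164.7,219.5),1.),(Cw,"follower",(266.7,117.5),.5),(Cw,"press",(266.4,114.4),.4),(Cw,"ram",(275.5,131.5),.8),
(Cs,"tab_pad",(203.8,165.7),2),(Cs,"handle",(284.8,195),2),(Cs,"shaft",(256,181),1),(Cs,"follower",(231.4,229.5),1),(Cs,"mould",(234.5,248),1),(Cs,"press",(236.8,256),1),
(Ct,"handle",(269.5,207.2),1.5),(Ct,"tab_pad",(236.1,120.3),1.5),(Ct,"press",(249.5,171),1),(Ct,"follower",(249,164.5),1)]
def pt(v):
    d=pts(v); d["ram"]=(0,0,.225); return d
f=lambda v:np.concatenate([(proj(*C,W(v,pt(v)[t]))-u)*w for C,t,u,w in obs])
r=least_squares(f,np.load("v.npy"),loss="soft_l1",f_scale=2.); v=r.x
print(v,np.degrees(v[2:]))
for (C,t,u,w),e in zip(obs,r.fun.reshape(-1,2) if 0 else f(v).reshape(-1,2)): print(t,(e/w).round(1))
np.save("v.npy",v); to([28,37,300]); print(pts(v)["handle"])
E
```

```text
[ 0.55981972  0.08634164 -0.27465314 -0.07986965] [-15.73646572  -4.57619391]
tab_pad [-3.7  1.4]
handle [ 0.2 -0.2]
follower [-0.3 -0.7]
press [-2.5 -2.5]
ram [-0.5  2.1]
tab_pad [-0.3  0.3]
handle [-0.5  0. ]
shaft [-3.8  1.7]
follower [ 2.1 -1.2]
mould [-0.3 -0.5]
press [-2.3 -1.5]
handle [-0.6 -1. ]
tab_pad [-0.1 -1.1]
press [ 0.1 -1.3]
follower [-0.8 -0.3]
to [28, 37, 300] shift [0.0794 0.0452 0.0303] turn -0.022 TCP press [-19.  -41.3 330.3] F [ 0.3 -0.1  0.1] t 6.6
(np.float64(-0.09661745375658923), -0.08, np.float64(0.18457417133700027))
```

arm_command:
  series:
    - [0.03, 0.015, 0, -0.01]
    - [0.06, 0.03, 0.01, -0.022]
    - [0.079, 0.045, 0.035, -0.022]
    - [0.079, 0.045, 0.07, -0.022]
    - [0.079, 0.045, 0.1, -0.022]

```text
time: 7.1
ee_pos: [0.5967, 0.1147, 0.2279]
tcp_rot: [-179.9, 0.0, 74.3]
wrist_force: [0.3, 0.4, 0.3]
opening: -0.0002
grasp_force: 0.0
```

```bash
python3 - <<'E'
from go import *
to([40,37,228])
c,K,T=cam("side"); cv2.imwrite("pics/s3.png",cv2.resize(c["color"][110:260,140:340],None,fx=4,fy=4,interpolation=cv2.INTER_CUBIC))
E
```

```text
to [40, 37, 228] shift [-0.0003  0.0121 -0.0001] turn 0.0 TCP press [ 27.9  37.3 227.9] F [0.3 0.4 0.3] t 7.1
```

View pics/s3.png

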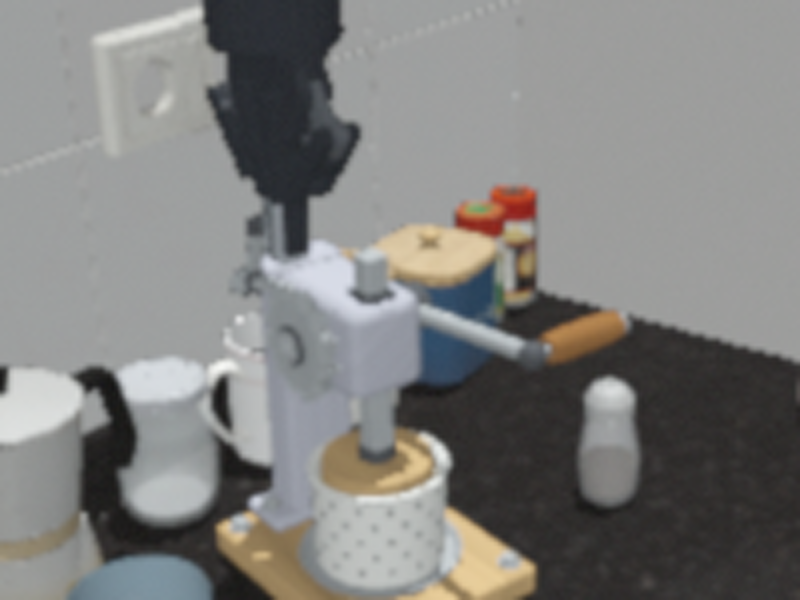

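The side view shows the closed fingertips at (295,245), just in front of the tab pad at (258,235) and above the ratchet wheel. Now I push back.

arm_command:
  series:
    - [0, 0.005, 0, 0]
    - [0, 0.01, 0, 0]
    - [0, 0.014, 0, 0]
    - [0, 0.018, 0, 0]
    - [0, 0.022, 0, 0]

```text
time: 7.65
ee_pos: [0.6181, 0.108, 0.2315]
tcp_rot: [179.9, -0.0, 74.2]
wrist_force: [-2.5, 1.4, 2.6]
opening: 0.0
grasp_force: 1.3
```

arm_command:
  series:
    - [0, 0.003, 0, 0]
    - [0, 0.006, 0, 0]
    - [0, 0.009, 0, 0]
    - [0, 0.012, 0, 0]
    - [0, 0.014, 0, 0]

```text
time: 8.15
ee_pos: [0.6312, 0.1043, 0.2303]
tcp_rot: [-180.0, -0.0, 74.2]
wrist_force: [-4.1, 0.7, 1.6]
opening: -0.0003
grasp_force: 1.9
```

arm_command:
  series:
    - [0, 0.001, 0, 0]
    - [0, 0.002, 0, 0]
    - [0, 0.003, 0, 0]
    - [0, 0.004, 0, 0]
    - [0, 0.005, 0, 0]

```text
time: 8.65
ee_pos: [0.6358, 0.1029, 0.23]
tcp_rot: [-180.0, 0.0, 74.2]
wrist_force: [-3.8, 0.9, -0.3]
opening: 0.0
grasp_force: 2.0
```

arm_command:
  series:
    - [0, 0.001, 0, 0]
    - [0, 0.002, 0, 0]
    - [0, 0.002, 0, 0]
    - [0, 0.003, 0, 0]
    - [0, 0.003, 0, 0]

```text
time: 9.15
ee_pos: [0.6382, 0.1023, 0.23]
tcp_rot: [-179.9, 0.0, 74.3]
wrist_force: [-7.8, 2.2, -2.0]
opening: -0.0001
grasp_force: 3.5
```

arm_command:
  series:
    - [0, 0.001, 0, 0]
    - [0, 0.001, 0, 0]
    - [0, 0.002, 0, 0]
    - [0, 0.002, 0, 0]
    - [0, 0.002, 0, 0]

```text
time: 9.65
ee_pos: [0.6384, 0.1022, 0.2299]
tcp_rot: [-179.7, 0.0, 74.3]
wrist_force: [-16.2, 4.7, -0.5]
opening: -0.0002
grasp_force: 8.3
```

```bash
python3 -c "
from go import *
to([40,37,228])"
```

```text
to [40, 37, 228] shift [ 0.0004 -0.0314  0.0021] turn 0.0 TCP press [ 71.4  36.6 229.9] F [-16.2   4.7  -0.5] t 9.65
```

arm_command:
  series:
    - [0, -0.015, 0, 0]
    - [0, -0.025, -0.03, 0]
    - [-0.02, -0.045, -0.06, 0]
    - [-0.045, -0.07, -0.06, 0]
    - [-0.07, -0.1, -0.06, 0]

```text
time: 10.15
ee_pos: [0.5258, 0.0607, 0.2912]
tcp_rot: [179.8, -0.0, 74.2]
wrist_force: [-0.2, -1.2, 0.2]
opening: -0.0001
grasp_force: 0.0
```

arm_command:
  series:
    - [-0.022, -0.03, 0, 0]
    - [-0.04, -0.055, 0.0, 0]
    - [-0.045, -0.065, 0.03, 0]
    - [-0.045, -0.065, 0.05, 0]
    - [-0.045, -0.065, 0.05, 0]
  hand: 0.06

```text
time: 10.65
ee_pos: [0.4502, 0.0353, 0.2388]
tcp_rot: [-180.0, 0.0, 74.2]
wrist_force: [0.2, 0.3, 0.7]
opening: 0.06
grasp_force: 0.0
```

```bash
python3 - <<'E'
from go import *
to([-96.6,-80,163]); out=[]
C={n:cam(n) for n in("wrist","side")}; v=np.load("v.npy")
for n,(x0,y0,x1,y1) in dict(wrist=(60,20,460,370),side=(140,110,340,285)).items():
    for t in ("handle","tab_pad"):
        print(n,t,[(np.round(m["location"],1).tolist(),round(m["confidence"],2)) for m in bot.mark_of(n,t)[:2]],proj(*C[n][1:],W(v,pts(v)[t])).round(1), "over",proj(*C[n][1:],W(v,(.087,.037,.239))).round(1))
    im=C[n][0]["color"][y0:y1,x0:x1]; out.append(cv2.resize(im,(400,350)))
cv2.imwrite("pics/b4.png",np.hstack(out))
E
```

```text
to [-96.6, -80, 163] shift [-0.0011 -0.0049  0.0758] turn -0.001 TCP press [-91.7 -78.9 238.8] F [0.2 0.3 0.7] t 10.65
wrist handle [([245.2, 210.4], 0.71)] [241.4 213.6] over [742.8 -37.2]
wrist tab_pad [] [673.4 -37.1] over [742.8 -37.2]
side handle [([283.0, 193.8], 0.81)] [284.3 195. ] over [198.1 163.1]
side tab_pad [([195.2, 163.6], 0.44)] [203.5 166. ] over [198.1 163.1]
```

View pics/b4.png

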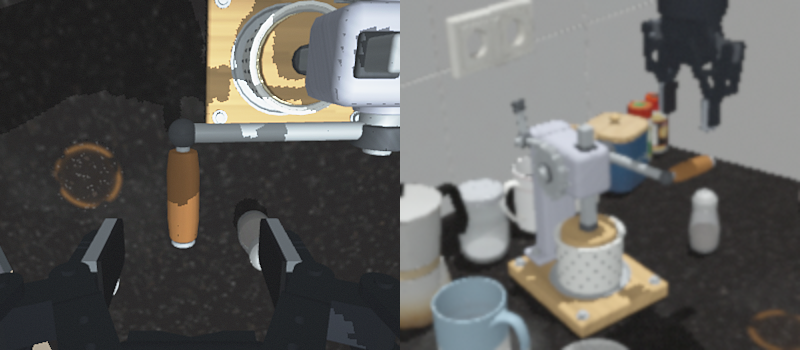

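The wrist view shows the sleeve between the open fingers, slightly left of their middle, and the side view shows the tab leaning back at (518,105). I descend with a small shift and grip.

arm_command:
  series:
    - [0, -0.0035, 0.02, 0]
    - [0, -0.0035, 0.045, 0]
    - [0, -0.0035, 0.065, 0]
    - [0, -0.0035, 0.074, 0]
    - [0, -0.0035, 0.074, 0]

```text
time: 11.45
ee_pos: [0.4471, 0.0366, 0.1658]
tcp_rot: [-179.9, 0.0, 74.2]
wrist_force: [0.5, 0.5, 0.2]
opening: 0.0599
grasp_force: 0.0
```

arm_command:
  series:
    - [0, 0, 0, 0]
    - [0, 0, 0, 0]
    - [0, 0, 0, 0]
    - [0, 0, 0, 0]
    - [0, 0, 0, 0]
  hand: 0.012
  grip_force: 40

```text
time: 11.95
ee_pos: [0.4461, 0.0366, 0.1666]
tcp_rot: [-179.9, 0.0, 74.3]
wrist_force: [-8.5, -0.9, 1.1]
opening: 0.0174
grasp_force: 39.1
```

arm_command:
  series:
    - [0, -0.0005, 0.0015, 0]
    - [0, -0.001, 0.003, 0]
    - [0, -0.001, 0.0045, 0]
    - [0, -0.001, 0.006, 0]
    - [0, -0.001, 0.007, 0]

```text
time: 12.45
ee_pos: [0.4455, 0.0369, 0.1594]
tcp_rot: [-179.9, 0.0, 74.3]
wrist_force: [-6.6, 0.5, 0.4]
opening: 0.0176
grasp_force: 39.1
```

```bash
python3 -c "
from go import *
to([-96,-80,160]);print(bot.get_obs()['torque'])"
```

```text
to [-96, -80, 160] shift [-0.0014  0.0006 -0.0006] turn -0.0 TCP press [-96.6 -78.6 159.4] F [-6.6  0.5  0.4] t 12.45
[0.01346554 1.26977447 0.0891091 ]
```

arm_command:
  series:
    - [0, -0.0005, 0.0015, 0]
    - [0, -0.0005, 0.003, 0]
    - [0, -0.0005, 0.0045, 0]
    - [0, -0.0005, 0.006, 0]
    - [0, -0.0005, 0.007, 0]

```text
time: 12.95
ee_pos: [0.4453, 0.0371, 0.1523]
tcp_rot: [-179.9, 0.0, 74.3]
wrist_force: [-5.2, 0.0, 0.6]
opening: 0.0177
grasp_force: 39.1
```

arm_command:
  series:
    - [0, 0, 0.001, 0]
    - [0, 0, 0.002, 0]
    - [0, 0, 0.003, 0]
    - [0, 0, 0.004, 0]
    - [0, 0, 0.004, 0]

```text
time: 13.45
ee_pos: [0.4455, 0.0371, 0.1487]
tcp_rot: [-180.0, 0.0, 74.2]
wrist_force: [-5.8, 0.4, 2.4]
opening: 0.0178
grasp_force: 39.2
```

arm_command:
  series:
    - [0, 0, 0.001, 0]
    - [0, 0, 0.002, 0]
    - [0, 0, 0.003, 0]
    - [0, 0, 0.004, 0]
    - [0, 0, 0.004, 0]

```text
time: 13.95
ee_pos: [0.4457, 0.0372, 0.1453]
tcp_rot: [180.0, -0.0, 74.3]
wrist_force: [-6.6, -0.9, 7.1]
opening: 0.0179
grasp_force: 39.6
```

arm_command:
  series:
    - [0, 0.0002, 0.001, 0]
    - [0, 0.0002, 0.002, 0]
    - [0, 0.0003, 0.003, 0]
    - [0, 0.0004, 0.004, 0]
    - [0, 0.0004, 0.004, 0]

```text
time: 14.45
ee_pos: [0.4461, 0.0371, 0.1417]
tcp_rot: [180.0, -0.0, 74.3]
wrist_force: [-7.5, 0.1, 10.9]
opening: 0.0177
grasp_force: 39.9
```

arm_command:
  series:
    - [0, -0.0002, 0.001, 0]
    - [0, -0.0005, 0.0015, 0]
    - [0, -0.0005, 0.002, 0]
    - [0, -0.0005, 0.0025, 0]
    - [0, -0.0005, 0.0025, 0]

```text
time: 14.95
ee_pos: [0.4463, 0.0373, 0.1398]
tcp_rot: [179.9, -0.1, 74.3]
wrist_force: [-6.3, -0.2, 12.5]
opening: 0.0177
grasp_force: 40.1
```

```bash
python3 -c "
from go import *
to([-96,-80,160])
for i in range(6): cam('side'); o=bot.get_obs(); print(o['wrist_force'].round(2),o['ee_pos'].round(4))"
```

```text
to [-96, -80, 160] shift [-0.002   0.     -0.0202] turn -0.0 TCP press [-96.  -78.  139.8] F [-6.3 -0.2 12.5] t 14.95
[-6.35  0.11 12.52] [0.4462 0.0373 0.1398]
[-6.02 -0.34 12.26] [0.4462 0.0373 0.1398]
[-6.49 -0.64 11.96] [0.4462 0.0373 0.1398]
[-5.18  1.26 12.98] [0.4463 0.0373 0.1398]
[-6.76  0.69 13.1 ] [0.4462 0.0373 0.1398]
[-5.360e+00  1.000e-02  1.256e+01] [0.4462 0.0373 0.1398]
```

arm_command:
  series:
    - [0, 0, 0.0005, 0]
    - [0, 0, 0.001, 0]
    - [0, 0, 0.0015, 0]
    - [0, 0, 0.0021, 0]
    - [0, 0, 0.0021, 0]

```text
time: 15.75
ee_pos: [0.4464, 0.0373, 0.1379]
tcp_rot: [179.8, -0.1, 74.3]
wrist_force: [-6.6, -0.3, 14.6]
opening: 0.0177
grasp_force: 40.2
```

```bash
python3 -c "
from go import *
to([-96,-80,160]); F=[]
for i in range(6): cam('side'); o=bot.get_obs(); F.append(o['wrist_force'])
print(np.mean(F,0),o['ee_pos'].round(4))"
```

```text
to [-96, -80, 160] shift [-0.002  -0.0001 -0.0221] turn -0.0 TCP press [-95.8 -77.9 137.9] F [-6.6 -0.3 14.6] t 15.75
[-5.86727954  0.09996275 13.63840946] [0.4464 0.0373 0.1379]
```

arm_command:
  series:
    - [0, 0, 0.0005, 0]
    - [0, 0, 0.001, 0]
    - [0, 0, 0.0013, 0]
    - [0, 0, 0.0013, 0]
    - [0, 0, 0.0013, 0]

```text
time: 16.55
ee_pos: [0.4466, 0.0373, 0.1368]
tcp_rot: [179.8, -0.1, 74.3]
wrist_force: [-5.9, 0.7, 14.7]
opening: 0.018
grasp_force: 40.3
```

```bash
python3 -c "
from go import *
F=[]
for i in range(8): cam('side'); o=bot.get_obs(); F.append(o['wrist_force'])
print(np.mean(F,0),np.std(F,0),o['ee_pos'].round(4)); 
c,K,T=cam('side'); cv2.imwrite('pics/s5.png',cv2.resize(c['color'][140:220,160:260],None,fx=6,fy=6,interpolation=cv2.INTER_CUBIC))
"
```

```text
[-5.71659856  0.48985656 14.37305495] [0.20087195 0.50254417 0.48010568] [0.4466 0.0373 0.1368]
```

View pics/s5.png

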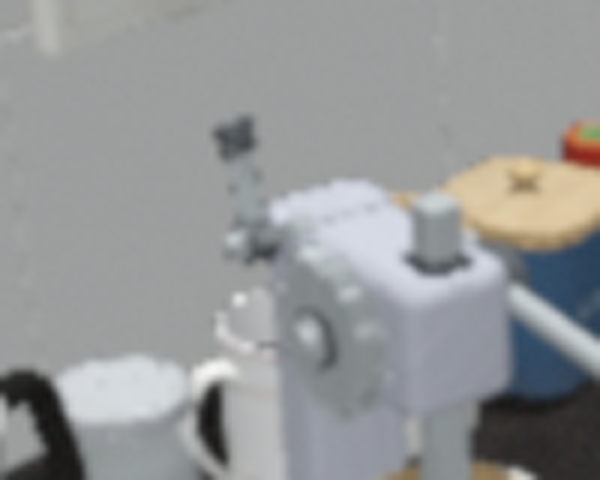

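The pawl is too small to see here; the tab stands fully back at (235,140). I draw down 1 mm more to about 16 N.

arm_command:
  series:
    - [0, 0, 0.0005, 0]
    - [0, 0, 0.001, 0]
    - [0, 0, 0.001, 0]
    - [0, 0, 0.001, 0]
    - [0, 0, 0.001, 0]

```text
time: 17.5
ee_pos: [0.4467, 0.0374, 0.1359]
tcp_rot: [179.8, -0.1, 74.3]
wrist_force: [-6.0, 1.2, 15.4]
opening: 0.0179
grasp_force: 40.3
```

```bash
python3 -c "
from go import *
F=[]
for i in range(8): cam('side'); o=bot.get_obs(); F.append(o['wrist_force'])
print(np.mean(F,0),o['ee_pos'].round(4),P().round(1),o['time'])"
```

```text
[-5.17757438  0.39696941 15.11056152] [0.4467 0.0373 0.1359] [-95.6 -77.8 135.9] 17.9
```

```bash
python3 -c "
import numpy as np
th=[-9.7]; 
for a in [2]*5+[3]*40: th.append(th[-1]+a)
th=np.radians(th); y=-.12*np.cos(th); z=-.12*np.sin(th)
for c in range(9):
    i=5*c; print(np.degrees(th[i+5]).round(1),[[0,round(y[k]-y[i],4),round(z[k]-z[i],4),0] for k in range(i+1,i+6)])"
```

```text
0.3 [[0, np.float64(-0.0006), np.float64(-0.0041), 0], [0, np.float64(-0.0011), np.float64(-0.0083), 0], [0, np.float64(-0.0015), np.float64(-0.0125), 0], [0, np.float64(-0.0017), np.float64(-0.0167), 0], [0, np.float64(-0.0017), np.float64(-0.0208), 0]]
15.3 [[0, np.float64(0.0002), np.float64(-0.0063), 0], [0, np.float64(0.0007), np.float64(-0.0125), 0], [0, np.float64(0.0016), np.float64(-0.0188), 0], [0, np.float64(0.0028), np.float64(-0.0249), 0], [0, np.float64(0.0043), np.float64(-0.031), 0]]
30.3 [[0, np.float64(0.0018), np.float64(-0.006), 0], [0, np.float64(0.0039), np.float64(-0.0119), 0], [0, np.float64(0.0064), np.float64(-0.0177), 0], [0, np.float64(0.0091), np.float64(-0.0234), 0], [0, np.float64(0.0121), np.float64(-0.0289), 0]]
45.3 [[0, np.float64(0.0033), np.float64(-0.0053), 0], [0, np.float64(0.0069), np.float64(-0.0105), 0], [0, np.float64(0.0107), np.float64(-0.0155), 0], [0, np.float64(0.0149), np.float64(-0.0202), 0], [0, np.float64(0.0192), np.float64(-0.0248), 0]]
60.3 [[0, np.float64(0.0046), np.float64(-0.0043), 0], [0, np.float64(0.0094), np.float64(-0.0
[... 444 characters left out ...]
0.0014), 0], [0, np.float64(0.0123), np.float64(-0.0025), 0], [0, np.float64(0.0185), np.float64(-0.0033), 0], [0, np.float64(0.0248), np.float64(-0.0038), 0], [0, np.float64(0.0311), np.float64(-0.0039), 0]]
105.3 [[0, np.float64(0.0063), np.float64(0.0002), 0], [0, np.float64(0.0125), np.float64(0.0007), 0], [0, np.float64(0.0188), np.float64(0.0016), 0], [0, np.float64(0.0249), np.float64(0.0028), 0], [0, np.float64(0.031), np.float64(0.0043), 0]]
120.3 [[0, np.float64(0.006), np.float64(0.0018), 0], [0, np.float64(0.0119), np.float64(0.0039), 0], [0, np.float64(0.0177), np.float64(0.0064), 0], [0, np.float64(0.0234), np.float64(0.0091), 0], [0, np.float64(0.0289), np.float64(0.0121), 0]]
```

arm_command:
  series:
    - [0, -0.0005, -0.004, 0]
    - [0, -0.001, -0.008, 0]
    - [0, -0.0014, -0.012, 0]
    - [0, -0.0017, -0.0167, 0]
    - [0, -0.0017, -0.0167, 0]

```text
time: 18.4
ee_pos: [0.4452, 0.0377, 0.1521]
tcp_rot: [179.8, -0.1, 74.2]
wrist_force: [-1.6, 0.2, 5.8]
opening: 0.0177
grasp_force: 39.5
```

```bash
python3 -c "
from go import *
F=[]
for i in range(4): cam('side'); o=bot.get_obs(); F.append(o['wrist_force'])
print(np.mean(F,0),o['ee_pos'].round(4),P().round(1),o['time'])"
```

```text
[-0.50456142  0.55928225  6.05645332] [0.4452 0.0377 0.1515] [-97.1 -77.9 151.5] 18.6
```

The handle still drives up with 6 N where it was slack before, so the pawl is clear. I ease it up along the arc.

arm_command:
  series:
    - [0, 0.0, -0.004, 0]
    - [0, 0.0002, -0.0104, 0]
    - [0, 0.0007, -0.0166, 0]
    - [0, 0.0016, -0.0229, 0]
    - [0, 0.0028, -0.029, 0]

```text
time: 19.1
ee_pos: [0.4478, 0.0369, 0.1802]
tcp_rot: [179.9, -0.0, 74.2]
wrist_force: [5.7, 0.6, 3.0]
opening: 0.0179
grasp_force: 39.4
```

arm_command:
  series:
    - [0, 0.0015, -0.006, 0]
    - [0, 0.0033, -0.0121, 0]
    - [0, 0.0054, -0.018, 0]
    - [0, 0.0079, -0.0238, 0]
    - [0, 0.0106, -0.0295, 0]

```text
time: 19.6
ee_pos: [0.4579, 0.0339, 0.2093]
tcp_rot: [179.9, -0.0, 74.2]
wrist_force: [6.4, 1.8, 2.4]
opening: 0.0174
grasp_force: 39.3
```

```bash
python3 -c "
from go import *
F=[]
for i in range(3): cam('side'); o=bot.get_obs(); F.append(o['wrist_force'])
print(np.mean(F,0),o['ee_pos'].round(4),P().round(1),o['time'],o['opening'])
p=P();print(np.hypot(p[0]-23,p[2]-156),np.degrees(np.arctan2(p[2]-156,23-p[0])))"
```

```text
[4.88960764 0.98549152 2.64340313] [0.458  0.0339 0.2094] [-83.8 -78.1 209.4] 19.75 0.01783516301555416
119.41115067314082 26.56860812335708
```

arm_command:
  series:
    - [0, 0.0033, -0.0055, 0]
    - [0, 0.0068, -0.0108, 0]
    - [0, 0.0104, -0.016, 0]
    - [0, 0.0142, -0.021, 0]
    - [0, 0.0184, -0.0257, 0]

```text
time: 20.25
ee_pos: [0.4751, 0.0288, 0.2347]
tcp_rot: [-180.0, 0.0, 74.2]
wrist_force: [4.1, 0.7, 1.5]
opening: 0.0176
grasp_force: 39.3
```

arm_command:
  series:
    - [0, 0.0043, -0.0046, 0]
    - [0, 0.0089, -0.0089, 0]
    - [0, 0.0137, -0.013, 0]
    - [0, 0.0187, -0.0168, 0]
    - [0, 0.0239, -0.0203, 0]

```text
time: 20.75
ee_pos: [0.498, 0.0222, 0.2549]
tcp_rot: [-180.0, 0.0, 74.2]
wrist_force: [1.3, -0.2, 0.4]
opening: 0.0177
grasp_force: 39.3
```

```bash
python3 -c "
from go import *
F=[]
for i in range(3): cam('side'); o=bot.get_obs(); F.append(o['wrist_force'])
print(np.mean(F,0),o['ee_pos'].round(4),P().round(1),o['time'],o['opening'])
p=P();print(np.hypot(p[0]-23,p[2]-156),np.degrees(np.arctan2(p[2]-156,23-p[0])))"
```

```text
[ 1.19042545 -0.77713396  3.0016127 ] [0.498  0.0222 0.2547] [-42.1 -78.5 254.7] 20.9 0.017692781063469866
118.27972251135938 56.58197615175801
```

arm_command:
  series:
    - [0, 0.0054, -0.0034, 0]
    - [0, 0.0109, -0.0066, 0]
    - [0, 0.0166, -0.0093, 0]
    - [0, 0.0224, -0.0117, 0]
    - [0, 0.0284, -0.0138, 0]

```text
time: 21.4
ee_pos: [0.5256, 0.0145, 0.2685]
tcp_rot: [-180.0, 0.0, 74.2]
wrist_force: [1.8, -0.5, 0.5]
opening: 0.018
grasp_force: 39.3
```

arm_command:
  series:
    - [0, 0.006, -0.0017, 0]
    - [0, 0.0121, -0.0031, 0]
    - [0, 0.0183, -0.0042, 0]
    - [0, 0.0245, -0.005, 0]
    - [0, 0.0245, -0.005, 0]

```text
time: 21.9
ee_pos: [0.5493, 0.0077, 0.2734]
tcp_rot: [180.0, 0.0, 74.2]
wrist_force: [2.3, -1.0, 2.3]
opening: 0.0176
grasp_force: 39.4
```

```bash
python3 -c "
from go import *
F=[]
for i in range(4): cam('side'); o=bot.get_obs(); F.append(o['wrist_force'])
print(np.mean(F,0),o['ee_pos'].round(4),P().round(1),o['time'],o['opening'])
p=P();print(np.hypot(p[0]-23,p[2]-156),np.degrees(np.arctan2(p[2]-156,23-p[0])))
c,K,T=cam('side'); cv2.imwrite('pics/s6.png',cv2.resize(c['color'][110:260,140:340],None,fx=4,fy=4,interpolation=cv2.INTER_CUBIC))"
```

```text
[ 2.11657567 -0.92058264  1.39002424] [0.5485 0.0081 0.2734] [ 10.4 -78.4 273.4] 22.1 0.01795953714854909
118.0618322092231 83.86443557319275
```

View pics/s6.png

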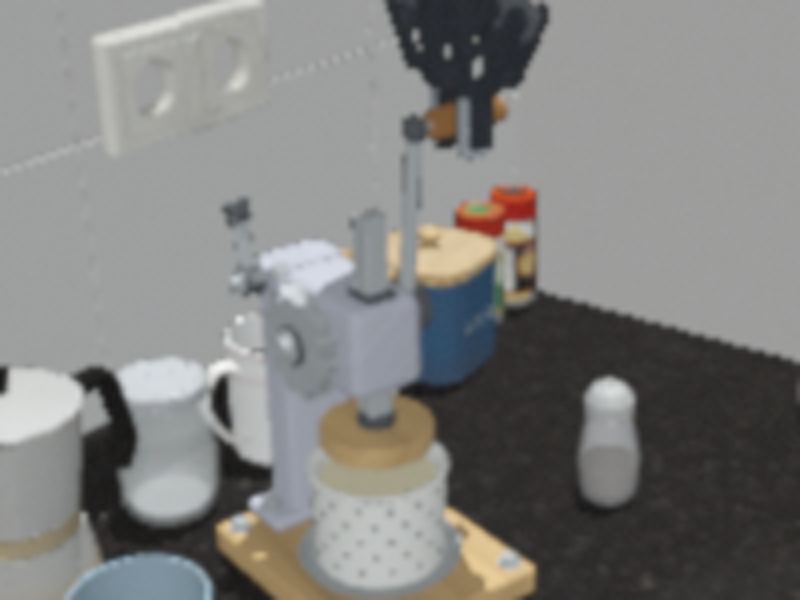

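The side view shows the lever almost upright, the sleeve held at (460,115) and the plate at (377,435) above the mould's rim. I go on until the drive force vanishes at the stop.

arm_command:
  series:
    - [0, 0.003, -0.0003, 0]
    - [0, 0.006, -0.0005, 0]
    - [0, 0.009, -0.0005, 0]
    - [0, 0.012, -0.0005, 0]
    - [0, 0.012, -0.0005, 0]

```text
time: 22.65
ee_pos: [0.5605, 0.0046, 0.2739]
tcp_rot: [-180.0, 0.0, 74.2]
wrist_force: [-1.1, -1.7, 3.6]
opening: 0.0182
grasp_force: 39.5
```

```bash
cat > s.py <<'E'
from go import *
F=[]
for i in range(4): cam('side'); o=bot.get_obs(); F.append(o['wrist_force'])
p=P();print(np.mean(F,0).round(2),p.round(1),o['time'],np.hypot(p[0]-23,p[2]-156),np.degrees(np.arctan2(p[2]-156,23-p[0])))
E
python3 s.py
```

```text
[-0.21 -1.97  2.75] [ 22.7 -78.4 274. ] 22.85 118.00157530821474 89.8301553098826
```

arm_command:
  series:
    - [0, 0.001, 0, 0]
    - [0, 0.002, 0, 0]
    - [0, 0.003, 0, 0]
    - [0, 0.003, 0, 0]
    - [0, 0.003, 0, 0]

```text
time: 23.35
ee_pos: [0.5632, 0.0039, 0.2739]
tcp_rot: [180.0, 0.0, 74.2]
wrist_force: [-0.7, -2.0, 3.6]
opening: 0.0181
grasp_force: 39.5
```

```bash
python3 s.py
```

```text
[-1.22 -2.07  3.52] [ 25.5 -78.4 273.9] 23.55 117.95639210236777 91.23198320199911
```

arm_command:
  series:
    - [0, 0.001, 0.0002, 0]
    - [0, 0.002, 0.0003, 0]
    - [0, 0.003, 0.0003, 0]
    - [0, 0.004, 0.0003, 0]
    - [0, 0.004, 0.0003, 0]

```text
time: 24.05
ee_pos: [0.5671, 0.0028, 0.2737]
tcp_rot: [180.0, 0.0, 74.2]
wrist_force: [-1.3, -2.2, 4.9]
opening: 0.0175
grasp_force: 39.6
```

```bash
python3 s.py
```

```text
[-1.89 -2.84  5.59] [ 29.7 -78.4 273.7] 24.25 117.90713948153149 93.26861426133796
```

arm_command:
  series:
    - [0, 0.001, -0.0005, 0]
    - [0, 0.002, -0.0008, 0]
    - [0, 0.003, -0.0008, 0]
    - [0, 0.004, -0.0006, 0]
    - [0, 0.004, -0.0006, 0]

```text
time: 24.75
ee_pos: [0.5709, 0.002, 0.2738]
tcp_rot: [-180.0, -0.0, 74.2]
wrist_force: [-2.1, 0.4, -1.3]
opening: 0.0175
grasp_force: 39.2
```

```bash
python3 s.py
```

```text
[-0.44  0.99 -1.98] [ 33.5 -78.2 273.8] 24.95 118.30967063060925 95.09458696336935
```

arm_command:
  series:
    - [0, 0.001, 0.0001, 0]
    - [0, 0.002, 0.0002, 0]
    - [0, 0.003, 0.0003, 0]
    - [0, 0.004, 0.0005, 0]
    - [0, 0.004, 0.0005, 0]

```text
time: 25.45
ee_pos: [0.5748, 0.0008, 0.2735]
tcp_rot: [-180.0, -0.0, 74.2]
wrist_force: [-1.3, 2.9, -4.4]
opening: 0.0175
grasp_force: 39.1
```

```bash
python3 s.py; python3 -c "
from fit import *
C=cam('side'); v=np.load('v.npy'); cv2.imwrite('pics/s7.png',cv2.resize(C[0]['color'][110:260,140:340],None,fx=4,fy=4,interpolation=cv2.INTER_CUBIC))
for z in (.09,.1,.105): print(z,proj(*C[1:],W(v,(0,0,z))).round(1), proj(*C[1:],W(v,(0,0,z+.145))).round(1))
print(bot.mark_of('side','follower')[:1],bot.mark_of('side','handle')[:1])"
```

```text
[-0.54  2.69 -5.34] [ 37.5 -78.3 273.5] 25.65 118.3829045028499 97.04343118006958
0.09 [233.3 224.9] [231.3 171.3]
0.1 [233.2 221.4] [231.1 167.3]
0.105 [233.1 219.7] [231.1 165.2]
[{'location': [231.4, 221.7], 'confidence': 0.97}] [{'location': [250.8, 137.3], 'confidence': 0.88}]
```

View pics/s7.png

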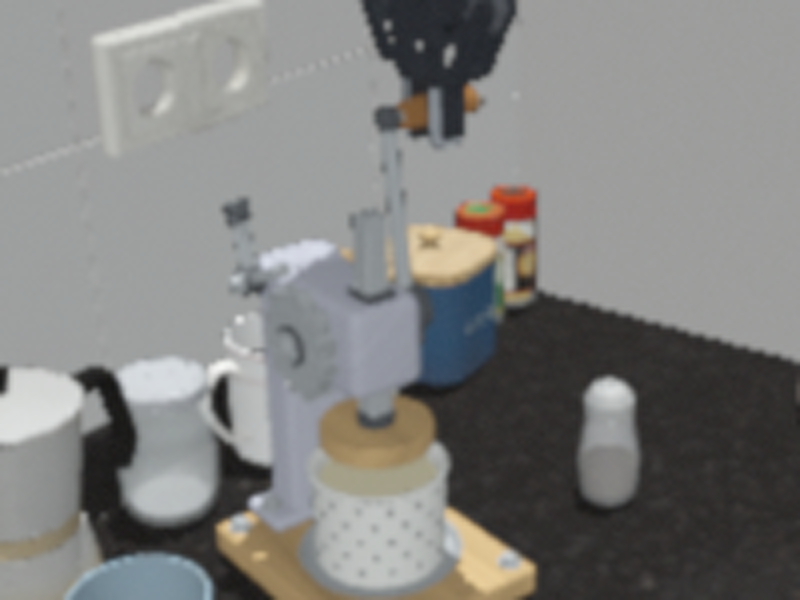

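The plate and ram are at the same height as in the last picture (ram top at row 212), so the plate is at its top and the lever is in its free play. I check for the end stop.

arm_command:
  series:
    - [0, 0.001, 0.0006, 0]
    - [0, 0.002, 0.001, 0]
    - [0, 0.003, 0.0012, 0]
    - [0, 0.004, 0.0014, 0]
    - [0, 0.004, 0.0014, 0]

```text
time: 26.3
ee_pos: [0.5783, -0.0005, 0.2726]
tcp_rot: [-180.0, 0.0, 74.2]
wrist_force: [-3.9, 2.1, -0.5]
opening: 0.0179
grasp_force: 39.6
```

```bash
python3 s.py
```

```text
[-4.56  1.34  0.96] [ 41.4 -78.5 272.6] 26.5 118.03354576245052 98.97082504635887
```

arm_command:
  series:
    - [0, 0.0005, 0, 0]
    - [0, 0.001, 0.0001, 0]
    - [0, 0.0015, 0.0002, 0]
    - [0, 0.0015, 0.0002, 0]
    - [0, 0.0015, 0.0002, 0]

```text
time: 27.0
ee_pos: [0.5794, -0.0008, 0.2724]
tcp_rot: [-180.0, 0.0, 74.3]
wrist_force: [-7.3, 0.7, 1.2]
opening: 0.018
grasp_force: 39.8
```

```bash
python3 s.py
```

```text
[-7.09  1.72  1.72] [ 42.5 -78.5 272.4] 27.2 118.02171229134237 99.52477640539162
```

arm_command:
  series:
    - [0, -0.001, 0, 0]
    - [0, -0.002, 0, 0]
    - [0, -0.003, 0, 0]
    - [0, -0.003, 0, 0]
    - [0, -0.003, 0, 0]

```text
time: 27.7
ee_pos: [0.5774, -0.0003, 0.2725]
tcp_rot: [179.9, 0.0, 74.2]
wrist_force: [-2.5, -1.9, 4.7]
opening: 0.0175
grasp_force: 40.0
```

```bash
python3 s.py
```

```text
[-1.42 -2.97  5.6 ] [ 40.3 -78.6 272.5] 27.9 117.77960924100367 98.46498812739628
```

arm_command:
  series:
    - [0, 0, -0.0007, 0]
    - [0, 0, -0.0007, 0]
    - [0, 0, -0.0007, 0]
    - [0, 0, -0.0007, 0]
    - [0, 0, -0.0007, 0]
  hand: 0.025

```text
time: 28.4
ee_pos: [0.5771, 0.0001, 0.2726]
tcp_rot: [-180.0, -0.0, 74.2]
wrist_force: [0.3, 0.5, 0.2]
opening: 0.0252
grasp_force: 0.0
```

arm_command:
  series:
    - [0, 0, 0, 0]
    - [0, 0, 0, 0]
    - [0, 0, 0, 0]
    - [0, 0, 0, 0]
    - [0, 0, 0, 0]
  hand: 0.06

```text
time: 28.9
ee_pos: [0.5771, 0.0, 0.2728]
tcp_rot: [180.0, -0.0, 74.2]
wrist_force: [-0.1, -0.0, 0.1]
opening: 0.06
grasp_force: 0.0
```

arm_command:
  series:
    - [0, 0, -0.01, 0]
    - [0, 0, -0.03, 0]
    - [0, 0, -0.05, 0]
    - [0, 0, -0.07, 0]
    - [0, 0, -0.08, 0]

```text
time: 29.4
ee_pos: [0.5771, 0.0, 0.3554]
tcp_rot: [179.9, -0.0, 74.2]
wrist_force: [0.2, 0.3, -0.0]
opening: 0.0602
grasp_force: 0.0
```

```bash
python3 s.py; python3 -c "
from fit import *
C=cam('side'); cv2.imwrite('pics/s8.png',cv2.resize(C[0]['color'][110:320,140:340],None,fx=2.8,fy=2.8,interpolation=cv2.INTER_CUBIC))"
```

```text
[ 0.19 -0.14  0.44] [ 40.2 -78.4 352.8] 29.6 197.51735413925175 94.9879193004909
```

View pics/s8.png

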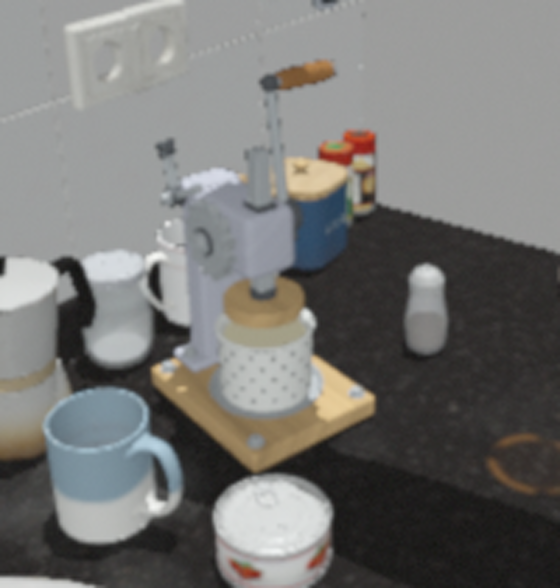

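The lever stands upright with the handle free at (300,75). The plate at (263,300) is clear of the mould, the tab is back at (165,150), and the mug, tin and shaker have not moved. I hand in.

```bash
python3 -c "
from workcell import bot
print(bot.job_done())"
```

```text
the job is handed in; nothing more can be done
None
```

The job is handed in at about 30 s. The tab is over on its stop, the pawl released at about 15–16 N of pull, and the lever was held all the way up. The plate is clear of the mould, and the mug, tin and salt shaker were left where they stood.

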